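# Gauge an unmarked graphite rod in the hole plate

## Task

Gauge the graphite rod that hangs alone in the brass stand: try it by feel in the holes of the steel gauge plate, slowly and with only light pressure because graphite snaps under a knock or a hard push, until you find the one hole that its shank passes cleanly but its collar does not. Leave it there, released and upright, pushed home with the collar flush on the plate, and leave the two rods in the rack and the loose things around alone.

Things in the scene. Friction and masses are not known exactly. Their poses are not given: they have to be found in the camera images.
- gauge: Steel hole gauge: flat plate 56 x 206 mm, 10 mm thick, on two end feet, bolted down, its top 60 mm above the table, open beneath. Origin on the table under the plate's centre; z up; its y axis runs along the row of four round through holes, narrowest to widest, at y = -66, -25, 21 and 70 mm. Hole mouths have a 1 mm chamfer.
- hole0 (a point): Gauge hole, 13 mm bore, the narrowest: centre of the mouth, level with the plate's top.
- hole1 (a point): Gauge hole, 19 mm bore: centre of the mouth, level with the plate's top.
- hole2 (a point): Gauge hole, 25 mm bore: centre of the mouth, level with the plate's top.
- hole3 (a point): Gauge hole, 31 mm bore, the widest; every rod and collar drops through it as far as the flange: centre of the mouth, level with the plate's top.
- stand_slot (a point): Centre of the 31 mm hole in the top of the small brass stand (60 x 70 mm, top 60 mm above the table, bolted down) in which the one rod to be gauged hangs by its flange.
- rack: Dark wooden rack, 56 x 160 mm, top 60 mm above the table, bolted down; origin on the table under its centre. The other two rods hang in its two 31 mm holes, 45 mm either side of the centre along its y axis.
- rod_a_grip (a point): Handle of one of three look-alike rods (about 80 g), hanging upright in stand or rack; which is where varies. From the top: round wooden handle 26 mm across, 44 mm tall; brass flange 37 mm across, 6 mm thick; brass collar 8 mm tall; dark shank 45 mm long. Point on the axis, 30 mm above the flange's underside, 38 mm above the collar's underside, 83 mm above the foot; z up.
- rod_a_collar (a point): That rod's collar: centre of its underside, the step down to the shank, which bears on the plate in the fitting hole. The shank is 12, 18 or 24 mm across (one rod of each, not known by name) and the collar 5 mm wider, so the shank passes its own hole with 1 mm to spare, the collar does not, and both pass the next wider hole.
- rod_a_foot (a point): Centre of that rod's foot, the lower end of the shank, 45 mm below the collar's underside; its edge is chamfered 1.5 mm.
- rod_a: The same rod as a whole; origin at the centre of the underside of its shoulder, z up the handle.
- rod_b_grip (a point): Handle of one of three look-alike rods (about 80 g), hanging upright in stand or rack; which is where varies. From the top: round wooden handle 26 mm across, 44 mm tall; brass flange 37 mm across, 6 mm thick; brass collar 8 mm tall; dark shank 45 mm long. Point on the axis, 30 mm above the flange's underside, 38 mm above the collar's underside, 83 mm above the foot; z up.
- rod_b_collar (a point): That rod's collar: centre of its underside, the step down to the shank, which bears on the plate in the fitting hole. The shank is 12, 18 or 24 mm across (one rod of each, not known by name) and the collar 5 mm wider, so the shank passes its own hole with 1 mm to spare, the collar does not, and both pass the next wider hole.
- rod_b_foot (a point): Centre of that rod's foot, the lower end of the shank, 45 mm below the collar's underside; its edge is chamfered 1.5 mm.
- rod_b: The same rod as a whole; origin at the centre of the underside of its shoulder, z up the handle.
- rod_c_grip (a point): Handle of one of three look-alike rods (about 80 g), hanging upright in stand or rack; which is where varies. From the top: round wooden handle 26 mm across, 44 mm tall; brass flange 37 mm across, 6 mm thick; brass collar 8 mm tall; dark shank 45 mm long. Point on the axis, 30 mm above the flange's underside, 38 mm above the collar's underside, 83 mm above the foot; z up.
- rod_c_collar (a point): That rod's collar: centre of its underside, the step down to the shank, which bears on the plate in the fitting hole. The shank is 12, 18 or 24 mm across (one rod of each, not known by name) and the collar 5 mm wider, so the shank passes its own hole with 1 mm to spare, the collar does not, and both pass the next wider hole.
- rod_c_foot (a point): Centre of that rod's foot, the lower end of the shank, 45 mm below the collar's underside; its edge is chamfered 1.5 mm.
- rod_c: The same rod as a whole; origin at the centre of the underside of its shoulder, z up the handle.
- paddle_mid (a point): Dark graphite paddle with wooden handle, about 180 mm long, lying loose: leave alone. Point in its middle.
- tweezers_mid (a point): Steel tweezers, 155 mm long, lying loose: leave alone. Point in the middle.
- marver_mid (a point): Loose aluminium block 90 x 70 x 18 mm: leave alone. Point at its centre.
- jar_amber_mid (a point): Loose amber glass jar, 52 mm across, 70 mm tall: leave alone. Point half-way up.
- jar_green_mid (a point): Loose green glass jar, 52 mm across, 70 mm tall: leave alone. Point half-way up.
There are look-alikes about, which are no part of the job. What is shaped like the rod_b but red is not meant. Leave any blue or turquoise look-alike of the rod_a alone.

How it is judged:
On the way:
1. a rod has been lifted clear out of its hole (height (world z) of any of rod_a_foot, rod_b_foot, rod_c_foot above 0.064 m), for 0.1 s.
At the end, for the whole second after the job is handed in: The rod from the stand is released and at rest in the one gauge hole that takes its shank but not its collar: collar's underside within 1.7 mm of the plate's top and 2 mm of the hole's axis, foot within 3 mm of it, within 0.05 rad of upright; the other rods still hang in the rack, moved under 12 mm (((((horizontal distance between rod_a_collar and hole0 below 0.002 m and horizontal distance between rod_a_foot and hole0 below 0.003 m) or (horizontal distance between rod_a_collar and hole1 below 0.002 m and horizontal distance between rod_a_foot and hole1 below 0.003 m) or (horizontal distance between rod_a_collar and hole2 below 0.002 m and horizontal distance between rod_a_foot and hole2 below 0.003 m)) and z of rod_a_collar in the frame of gauge between 0.0583 and 0.0617 m and angle between rod_a_grip's own z axis and vertical below 0.05 rad and linear speed of rod_a below 0.02 m/s and distance of each of rod_b_collar, rod_c_collar from where it was at the start of the episode below 0.012 m and horizontal distance between each of rod_b_collar, rod_c_collar and rack below 0.065 m) or (((horizontal distance between rod_b_collar and hole0 below 0.002 m and horizontal distance between rod_b_foot and hole0 below 0.003 m) or (horizontal distance between rod_b_collar and hole1 below 0.002 m and horizontal distance between rod_b_foot and hole1 below 0.003 m) or (horizontal distance between rod_b_collar and hole2 below 0.002 m and horizontal distance between rod_b_foot and hole2 below 0.003 m)) and z of rod_b_collar in the frame of gauge between 0.0583 and 0.0617 m and angle between rod_b_grip's own z axis and vertical below 0.05 rad and linear speed of rod_b below 0.02 m/s and distance of each of rod_a_collar, rod_c_collar from where it was at the start of the episode below 0.012 m and horizontal distance between each of rod_a_collar, rod_c_collar and rack below 0.065 m) or (((horizontal distance between rod_c_collar and hole0 below 0.002 m and horizontal distance between rod_c_foot and hole0 below 0.003 m) or (horizontal distance between rod_c_collar and hole1 below 0.002 m and horizontal distance between rod_c_foot and hole1 below 0.003 m) or (horizontal distance between rod_c_collar and hole2 below 0.002 m and horizontal distance between rod_c_foot and hole2 below 0.003 m)) and z of rod_c_collar in the frame of gauge between 0.0583 and 0.0617 m and angle between rod_c_grip's own z axis and vertical below 0.05 rad and linear speed of rod_c below 0.02 m/s and distance of each of rod_a_collar, rod_b_collar from where it was at the start of the episode below 0.012 m and horizontal distance between each of rod_a_collar, rod_b_collar and rack below 0.065 m))); the robot touches nothing.
It fails at once if something knocks or presses on the gauge with more than 60 N (the graphite would break) (contact force between gauge and anything else above 60 N).
It fails at once if a bystander (paddle, tweezers, block or jar) is moved more than 30 mm (distance of any of paddle_mid, tweezers_mid, marver_mid, jar_amber_mid, jar_green_mid from where it was at the start of the episode above 0.03 m).
It also fails if it takes over 48 s, if anything falls off the work surface, if the arm or the gripper's body presses on something with over 40 N, if the wrist force passes 120 N, or if a joint passes its speed limit or range.

## Robot

A 7-joint arm with a two-finger parallel gripper is mounted at the origin on the work surface. World frame = base frame: x ahead of the robot, y to its left, z up, the work surface at z = 0. Lengths are in m, angles in rad, forces in N, time in s.
With the tool pointing down it reaches from about 0.4 to 0.875 m from the base axis. Payload 19.3 kg.
Tool frame: the origin (TCP) lies on the centre line of the jaws, within the pads' length; the fingertips stand 14 mm ahead of it and the grasp point (between the pads) lies 5 mm behind it; x points along the fingers, y is the direction in which the jaws open and shut, and the axes are right-handed (so a half turn about x gives the same grasp; the last joint's range is limited). The gripper opens to 85 mm and grips with 20 to 120 N. Pads are 22 mm wide; open, the fingers measure 114 mm over their backs; the gripper's body (76 mm by 85 mm) begins 54 mm behind the grasp point. The pads swing forward as they close: fully open they stand 13 mm farther back than shut.
Start: joints at [1.107, 0.521, -0.036, 1.599, 0.021, 1.021, -0.113], TCP at [0.24, -0.577, 0.245] pointing down, gripper open.
Joint ranges: [-2.91, 2.91], [-0.3, 2.13], [-1.5, 1.42], [0.17, 2.43], [-1.26, 4.41], [0.16, 1.93], [-2.52, 2.52]. Speed limits (rad/s): [1.89, 1.89, 2.39, 2.39, 3.01, 3.01, 3.01].

## Interface

Orientations are given as [roll, pitch, yaw] about the fixed x, y, z axes, in that order (R = Rz(yaw) Ry(pitch) Rx(roll)).
In Python, from workcell import monitor, optics, bot gives the robot as it stands.
- The arm moves only by the tool arm_command, never from a script. Its arguments are lists of equal length, an entry for each row: "delta_pos": the shift along the tool's x, y, z as a fraction of full scale, a list of three; "rotation": the turn, a rotation vector about the tool's x, y, z as a fraction of full scale, a list of three. In form: {"delta_pos": [[dx, dy, dz], ...], "rotation": [[wx, wy, wz], ...]}. A call has 1 to 10 rows; each row shifts and turns the pose as measured when the row begins, along the tool's axes as they then stand; what a row does not reach is not made up. Full scale, the value 1, is 30 mm for a shift and 6 degrees for a turn. A row lasts 1/10 s, in which the tool goes at most 50 mm and 8.59 degrees, less where a joint would pass 70% of its speed; a pose out of reach is approached as far as the arm can. A call with a number of a shift or a turn outside -1 to 1 is refused whole. A call with a gripper value outside its range is refused whole. "gripper" is the closure, from -1 (fully open) to 1 (shut), so that 0 is half open, set as the call begins (left out, the last holds). The fingers move at their own pace and stop on an object; "grip_force" is the grip in N (left out, the last holds). Time passes only in rows, so rows that do not move let the fingers close. It gives the time, the measured TCP pose, the force and the opening at its end, in the units of the state.
- monitor.observe(): the state, without advancing time (a new reading comes with each control period).
- optics.grab_frame(name): name is "side" or "top" or "wrist"; returns the picture (480x640x3 uint8, red, green, blue); there is no depth.
- optics.camera_params(name): a dict with "fx", "fy", "cx", "cy" (pixels), "origin" and "rotation" of the camera in the world. Camera axes: x right, y down, z forward; pixel columns grow to the right and rows downward; lengths in m; the calibration is good to about 2 mm. A picture is of the moment at which its call begins: read the wrist's pose just before it. camera_params takes no time and is no camera call; for the wrist camera it gives the pose at the moment of the call.
- bot.job_done(): hands the job in, once; it reports no verdict.
The state is a dict: "clock": time; "qpos": joint angles; "qd": joint speeds; "joint_efforts": joint torques, N m; "position": TCP position; "tool_rot": TCP orientation; "force": force on the tool from outside, world axes, zero at the start; "moment": the same for the moment, N m; "grip_width": finger opening in m.
Only numpy, scipy, OpenCV 4.12 (cv2) and the standard library are available. Lean on these libraries where they do the work, as an engineer would, in place of code of your own. Each camera call takes 0.05 s, during which the arm holds its last target. There are 200 camera calls.

## Working session

There is one attempt and no reset: what is moved stays moved. The work goes in short steps, Python scripts to look and compute and a tool call to move; the robot and the scene stay as the last step left them, time stands still between calls to the robot, and variables do not carry over. Pictures are saved under pics/ and viewed, about 8 in all and at most 12, crops included, and the job is handed in when it is done.

Besides the shell and the picture viewer there is one more tool, called after "Call:" in YAML: its name, and indented under it one key for each argument. arm_command: Moves the arm, as the interface text tells. Its arguments: {"type":"object","properties":{"delta_pos":{"type":"array","items":{"type":"array","items":{"type":"number"}}},"rotation":{"type":"array","items":{"type":"array","items":{"type":"number"}}},"gripper":{"type":"number"},"grip_force":{"type":"number"}},"required":["delta_pos","rotation"]}

```bash
mkdir -p pics; python3 - <<'E'
from workcell import monitor, optics, bot
import cv2,numpy as np
s=monitor.observe();print(s)
a=[]
for n in ("top","side"):
    p=optics.camera_params(n);print(n,p)
    im=optics.grab_frame(n)[:,:,::-1];cv2.imwrite(f"pics/{n}0.png",im)
E
```

```text
{'clock': 0.0, 'qpos': array([ 1.10681869,  0.52204031, -0.036318  ,  1.59999797,  0.02119742,
        1.02110128, -0.11275527]), 'qd': array([-2.41582713e-04,  8.84672768e-04, -8.15317186e-04, -6.91704137e-05,
       -9.02384446e-04,  2.31376795e-03,  9.12960357e-04]), 'joint_efforts': array([-4.92319268e-04, -9.27117920e+01,  1.97961710e+00, -3.69931090e+01,
        1.77969213e-02,  8.24380433e-03,  8.80863399e-05]), 'position': array([ 0.23963879, -0.57688491,  0.24471304]), 'tool_rot': array([-1.49722384,  1.56963431,  2.03817152]), 'force': array([-0.43637017,  0.5165037 ,  0.31411804]), 'moment': array([ 0.02727257, -0.03255965,  0.02995737]), 'grip_width': 0.08562368914505604}
top {'fx': 553.5083214903609, 'fy': 553.5083214903609, 'cx': 321.21665837426764, 'cy': 233.98289336328585, 'origin': array([0.52224675, 0.00864754, 1.36883462]), 'rotation': array([-3.06544424,  0.01684412, -1.59331054])}
side {'fx': 497.3043717480269, 'fy': 497.3043717480269, 'cx': 328.36320545607896, 'cy': 237.20405752344462, 'origin': array([ 0.57577465, -0.91299275,  0.70747148]), 'rotation': array([-2.16282234,  0.00241948, -0.04010098])}
```

View pics/top0.png

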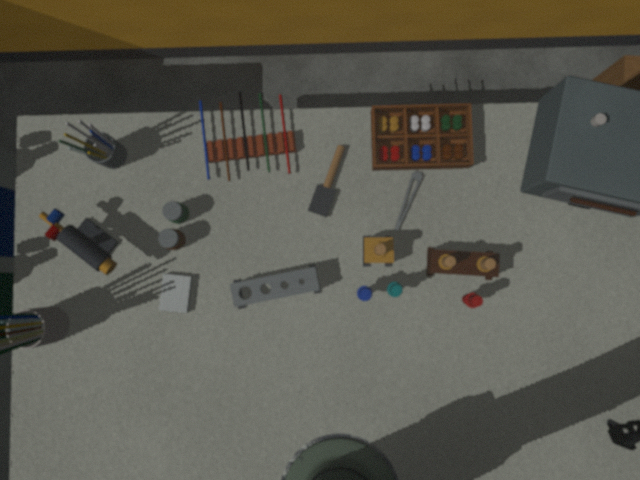

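View pics/side0.png

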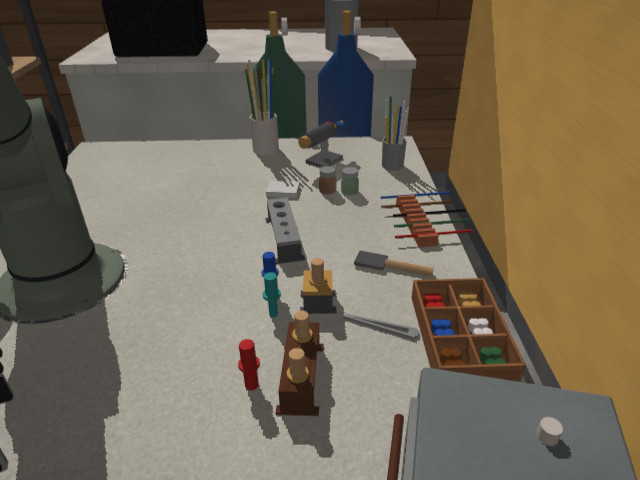

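The top view shows the stand at about (379,250) with the rod's handle on it. The gauge runs from the wide hole at (245,292) to the narrow one at (302,282), and the rack is at (463,262). There are blue and turquoise decoys at (365,293) and (396,289), and a red one at (472,299). The tweezers lie just beyond the stand.

```bash
cat > h.py <<'E'
import cv2,numpy as np
from scipy.spatial.transform import Rotation as R
from workcell import monitor,optics,bot
def rot(p): return R.from_euler('xyz',p['rotation']).as_matrix()
def ray(p,uv,z):
    d=rot(p)@np.array([(uv[0]-p['cx'])/p['fx'],(uv[1]-p['cy'])/p['fy'],1.]);o=p['origin']
    return o+d*(z-o[2])/d[2]
def proj(p,X):
    c=rot(p).T@(np.array(X)-p['origin']);return np.array([p['fx']*c[0]/c[2]+p['cx'],p['fy']*c[1]/c[2]+p['cy']])
def blobs(mask,amin=8,amax=1e9):
    n,_,st,ce=cv2.connectedComponentsWithStats(mask.astype(np.uint8))
    return [(ce[i].round(1),st[i]) for i in range(1,n) if amin<=st[i][4]<=amax]
def tilt():
    s=monitor.observe();M=R.from_euler('xyz',s['tool_rot']).as_matrix();return s,M
E
python3 - <<'E'
from h import *
s,M=tilt();print(M.round(3))
p=optics.camera_params('top');im=cv2.imread('pics/top0.png')
g=cv2.cvtColor(im,cv2.COLOR_BGR2GRAY)
hsv=cv2.cvtColor(im,cv2.COLOR_BGR2HSV)
roi=np.zeros_like(g);roi[262:310,228:325]=1
gz=cv2.resize(g[255:315,225:330],None,fx=6,fy=6,interpolation=cv2.INTER_CUBIC)
z=cv2.resize(im[225:315,225:385],None,fx=5,fy=5,interpolation=cv2.INTER_CUBIC)
cv2.imwrite('pics/z1.png',z)
for uv in [(245,292.5),(265,288.5),(284,285),(302,282)]: print(uv,ray(p,uv,.06).round(4))
print('handle',ray(p,(381,249),.11).round(4),'stand',ray(p,(379,248),.06).round(4))
w=optics.camera_params('wrist');print(w)
E
```

```text
[[-0.     0.384 -0.923]
 [ 0.001 -0.923 -0.384]
 [-1.    -0.001  0.   ]]
(245, 292.5) [0.4885 0.2113 0.06  ]
(265, 288.5) [0.4968 0.1639 0.06  ]
(284, 285) [0.5041 0.1189 0.06  ]
(302, 282) [0.5102 0.0763 0.06  ]
handle [ 0.5813 -0.1074  0.11  ] stand [ 0.5861 -0.1073  0.06  ]
{'fx': 413.45353169789166, 'fy': 413.45353169789166, 'cx': 322.6392717999643, 'cy': 241.82960781926363, 'origin': array([ 0.30711834, -0.54919255,  0.37445173]), 'rotation': array([ 2.85181595e+00,  2.14450112e-03, -1.17730131e+00])}
```

View pics/z1.png

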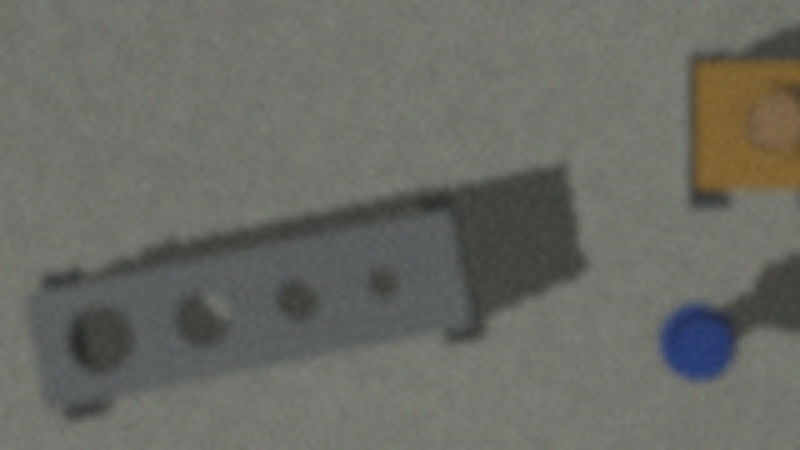

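The zoom shows the four holes at zoomed pixels (102,339), (202,317), (297,299) and (384,282). Their spacings of about 48, 46 and 43 mm match the drawing, and the handle is near (0.581,-0.107). I'm moving above the stand now.

Call:
arm_command:
  delta_pos:
    - [0,-0.52,-0.85]
    - [0,-0.43,-0.9]
    - [0,-0.34,-0.94]
    - [0,-0.24,-0.97]
    - [0,-0.14,-0.99]
    - [0,-0.03,-1]
    - [0,0.07,-1]
    - [0,0.18,-0.98]
    - [0,0.28,-0.96]
    - [0,0.38,-0.92]
  rotation:
    - [-1,0,0]
    - [-1,0,0]
    - [-1,0,0]
    - [-1,0,0]
    - [-1,0,0]
    - [-1,0,0]
    - [-1,0,0]
    - [-1,0,0]
    - [-1,0,0]
    - [-0.5,0,0]

```text
clock: 1.1
position: [0.4128, -0.3238, 0.2418]
tool_rot: [-1.933, 1.565, 2.631]
force: [0.2, -1.2, -0.4]
grip_width: 0.0856
```

```bash
cat > go.py <<'E'
import sys
from h import *
# print tool-frame delta (in full-scale units) to a world TCP target, keeping tool down with yaw of tool y
def go(x,y,z,yaw=None):
    s,M=tilt();d=M.T@(np.array([x,y,z])-s['position'])/.03
    print('t',round(s['clock'],2),'pos',s['position'].round(4),'F',s['force'].round(1),'w',round(s['grip_width'],4))
    th=np.degrees(np.arctan2(M[1,1],M[0,1])) if yaw is None else yaw
    t=np.radians(th);ey=np.array([np.cos(t),np.sin(t),0]);ex=np.array([0,0,-1.]);T=np.c_[ex,ey,np.cross(ex,ey)]
    rv=np.degrees(R.from_matrix(M.T@T).as_rotvec())/6
    print('delta',d.round(3),'|d|',np.linalg.norm(d).round(2),'rot',rv.round(3),'yaw',round(th,2))
if __name__=='__main__': go(*map(float,sys.argv[1:]))
E
python3 go.py .581 -.107 .245 -10
```

```text
t 1.1 pos [ 0.4128 -0.3238  0.2418] F [ 0.2 -1.2 -0.4] w 0.0856
delta [-0.114  4.473 -7.98 ] |d| 9.15 rot [ 0.245 -0.02   0.056] yaw -10.0
```

Call:
arm_command:
  delta_pos:
    - [0,0.49,-0.87]
    - [0,0.49,-0.87]
    - [0,0.49,-0.87]
    - [0,0.49,-0.87]
    - [0,0.49,-0.87]
    - [0,0.49,-0.87]
    - [0,0.49,-0.87]
    - [0,0.49,-0.87]
    - [0,0.4,-0.7]
    - [0,0,0]
  rotation:
    - [0.25,0,0]
    - [0,0,0]
    - [0,0,0]
    - [0,0,0]
    - [0,0,0]
    - [0,0,0]
    - [0,0,0]
    - [0,0,0]
    - [0,0,0]
    - [0,0,0]

```text
clock: 2.1
position: [0.5854, -0.1059, 0.2392]
tool_rot: [-1.977, 1.56, 2.566]
force: [0.3, 0.2, -0.7]
grip_width: 0.0851
```

```bash
python3 go.py .581 -.107 .245 -10; python3 - <<'E'
from h import *
p=optics.camera_params('wrist');im=optics.grab_frame('wrist')[:,:,::-1];cv2.imwrite('pics/w1.png',im)
np.save('w1.npy',p,allow_pickle=True)
print(p['origin'],proj(p,[.581,-.107,.11]),proj(p,[.586,-.107,.06]))
E
```

```text
t 2.1 pos [ 0.5854 -0.1059  0.2392] F [ 0.3  0.2 -0.7] w 0.0851
delta [-0.193 -0.141  0.06 ] |d| 0.25 rot [ 0.045 -0.041  0.096] yaw -10.0
[ 0.59929714 -0.03519338  0.36916128] [318.07638537 239.14489077] [325.91723808 220.24585602]
```

View pics/w1.png

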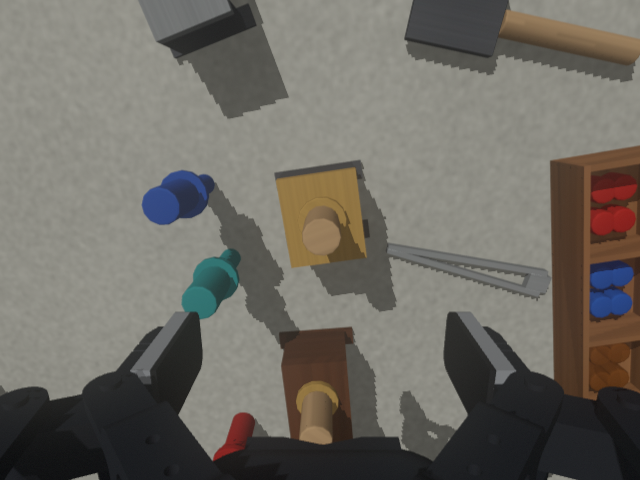

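The handle top is at about (321,237), within 3 px of where I predicted, and the flange is behind it at about (325,220). The fingers have free space on both sides.

```bash
python3 - <<'E'
from h import *
p=np.load('w1.npy',allow_pickle=True).item();im=cv2.imread('pics/w1.png')
h=cv2.cvtColor(im,cv2.COLOR_BGR2HSV)
for (u,v) in [(321,238),(338,212),(290,190),(320,215)]: print((u,v),h[v,u])
m=(h[...,1]<150)&(h[...,1]>60)&(h[...,0]<20)&(h[...,2]>120); m[:200]=0;m[270:]=0;m[:,:295]=0;m[:,350:]=0
m=cv2.morphologyEx(m.astype(np.uint8),cv2.MORPH_OPEN,np.ones((5,5)))
for b in blobs(m,50):print(b)
c=max(cv2.findContours(m,0,1)[0],key=cv2.contourArea);print(cv2.minEnclosingCircle(c))
cv2.imwrite('pics/m1.png',np.hstack([cv2.resize(im[150:290,260:400],(560,560)),cv2.cvtColor(cv2.resize(m[150:290,260:400]*255,(240,240)),cv2.COLOR_GRAY2BGR).repeat(1,0) if 0 else cv2.cvtColor(cv2.resize(m[150:290,260:400]*255,(560,560)),cv2.COLOR_GRAY2BGR)[:,:240]]))
for uv in [(321,237),(321.5,237.5)]: print(ray(p,uv,.11))
print('flange',ray(p,(325,220),.066))
E
```

```text
(321, 238) [ 17 100 148]
(338, 212) [ 19 140 146]
(290, 190) [ 19 134 146]
(320, 215) [ 16 101 126]
(array([302.5, 203.1]), array([298, 200,  11,   8,  77], dtype=int32))
(array([317.1, 234.6]), array([ 295,  203,   45,   63, 1736], dtype=int32))
((313.5, 234.0), 33.81208038330078)
[ 0.58312676 -0.10588604  0.11      ]
[ 0.58339027 -0.10627314  0.11      ]
flange [ 0.5856094 -0.1053044  0.066    ]
```

View pics/m1.png

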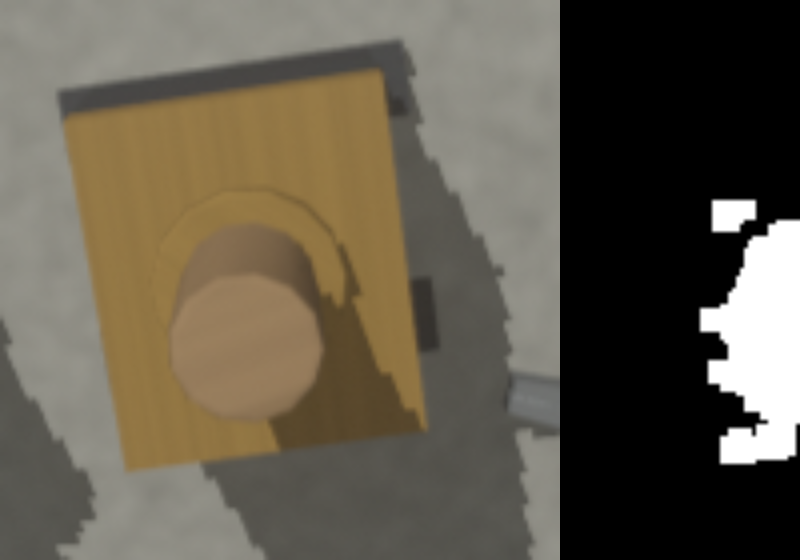

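Call:
arm_command:
  delta_pos:
    - [0.8,-0.06,0]
    - [0.9,0,0]
    - [0.9,0,0]
    - [0.9,0,0]
    - [0.8,0,0]
    - [0,0,0]
  rotation:
    - [0.045,-0.04,0.096]
    - [0,0,0]
    - [0,0,0]
    - [0,0,0]
    - [0,0,0]
    - [0,0,0]

```text
clock: 2.75
position: [0.5792, -0.1136, 0.106]
tool_rot: [-0.124, 1.567, -1.876]
force: [0.1, 0.6, -0.0]
grip_width: 0.0852
```

```bash
python3 go.py .5837 -.106 .085 -10
```

```text
t 2.75 pos [ 0.5792 -0.1136  0.106 ] F [ 0.1  0.6 -0. ] w 0.0852
delta [ 0.698  0.102 -0.279] |d| 0.76 rot [-0.066  0.04   0.005] yaw -10.0
```

Call:
arm_command:
  delta_pos:
    - [0,0.1,-0.28]
    - [0.35,0,0]
    - [0.35,0,0]
    - [0,0,0]
  rotation:
    - [-0.066,0.04,0]
    - [0,0,0]
    - [0,0,0]
    - [0,0,0]

```text
clock: 3.15
position: [0.5849, -0.1068, 0.0866]
tool_rot: [1.55, 1.568, -0.196]
force: [-0.1, 0.1, 0.2]
grip_width: 0.0855
```

```bash
python3 go.py .5837 -.106 .085 -10
```

```text
t 3.15 pos [ 0.5849 -0.1068  0.0866] F [-0.1  0.1  0.2] w 0.0855
delta [ 0.053 -0.043 -0.02 ] |d| 0.07 rot [-0.011  0.001 -0.026] yaw -10.0
```

Call:
arm_command:
  delta_pos:
    - [0.05,-0.04,-0.02]
    - [0,0,0]
    - [0,0,0]
    - [0,0,0]
    - [0,0,0]
    - [0,0,0]
    - [0,0,0]
  rotation:
    - [0,0,-0.026]
    - [0,0,0]
    - [0,0,0]
    - [0,0,0]
    - [0,0,0]
    - [0,0,0]
    - [0,0,0]
  gripper: 1
  grip_force: 40

```text
clock: 3.85
position: [0.5842, -0.1062, 0.0863]
tool_rot: [1.387, 1.569, -0.36]
force: [0.6, -0.4, -0.8]
grip_width: 0.0249
```

```bash
python3 go.py .5837 -.106 .085 -10
```

```text
t 3.85 pos [ 0.5842 -0.1062  0.0863] F [ 0.6 -0.4 -0.8] w 0.0249
delta [ 0.042 -0.019 -0.004] |d| 0.05 rot [-0.013  0.002 -0.013] yaw -10.0
```

Call:
arm_command:
  delta_pos:
    - [-0.4,0,0]
    - [-0.6,0,0]
    - [-0.6,0,0]
    - [-0.7,0,0]
    - [-0.6,0,0]
    - [0,0,0]
  rotation:
    - [0,0,0]
    - [0,0,0]
    - [0,0,0]
    - [0,0,0]
    - [0,0,0]
    - [0,0,0]

```text
clock: 4.45
position: [0.584, -0.1058, 0.1801]
tool_rot: [1.606, 1.569, -0.14]
force: [0.1, -1.1, -0.6]
grip_width: 0.0249
```

```bash
python3 go.py .5102 .0763 .165 -10; python3 - <<'E'
from h import *
p=optics.camera_params('side')
im=optics.grab_frame('side')[:,:,::-1];s,M=tilt();c=s['position'];u=proj(p,c).round().astype(int);print(u,[proj(p,c-[0,0,d]).round(1) for d in (.026,.034,.079)])
w=cv2.imwrite('pics/s1.png',cv2.resize(im[u[1]-50:u[1]+90,u[0]-70:u[0]+70],(600,600),interpolation=cv2.INTER_CUBIC))
E
```

```text
t 4.45 pos [ 0.584  -0.1058  0.1801] F [ 0.1 -1.1 -0.6] w 0.0249
delta [ 0.5   -3.48  -5.549] |d| 6.57 rot [-0.006 -0.001 -0.015] yaw -10.0
[316 231] [array([316.6, 242.2]), array([316.6, 245.6]), array([317. , 263.8])]
```

View pics/s1.png

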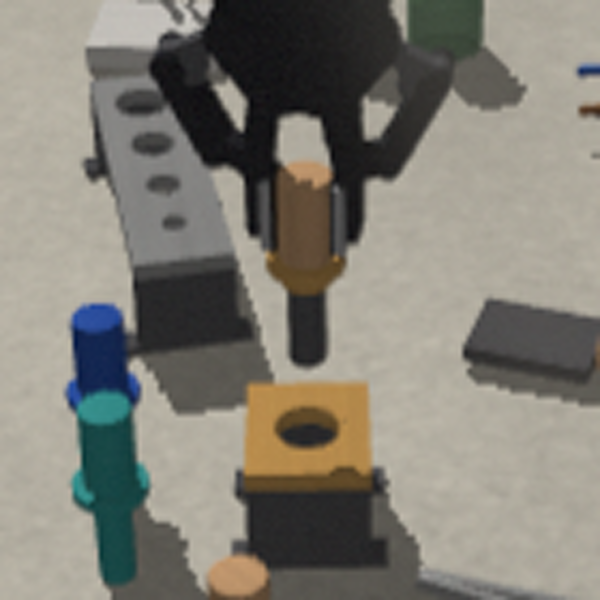

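The side crop shows the rod upright in the jaws, clear of the stand. Its shank looks about 0.73 of the handle's width, or roughly 18–19 mm, so I'll try hole1 (19 mm) first. I'm carrying it to a point short of that hole for a close look.

Call:
arm_command:
  delta_pos:
    - [0,-0.3,-0.45]
    - [0,-0.46,-0.71]
    - [0,-0.46,-0.71]
    - [0,-0.46,-0.71]
    - [0,-0.46,-0.71]
    - [0,-0.46,-0.71]
    - [0,-0.4,-0.6]
    - [0,-0.2,-0.35]
    - [0,0,0]
    - [0,0,0]
  rotation:
    - [0,0,0]
    - [0,0,0]
    - [0,0,0]
    - [0,0,0]
    - [0,0,0]
    - [0,0,0]
    - [0,0,0]
    - [0,0,0]
    - [0,0,0]
    - [0,0,0]

```text
clock: 5.5
position: [0.5059, 0.0666, 0.174]
tool_rot: [-1.435, 1.562, 3.105]
force: [0.6, -1.0, 0.0]
grip_width: 0.0249
```

```bash
python3 go.py .5043 .118 .165 -10; python3 - <<'E'
from h import *
p=optics.camera_params('wrist');im=optics.grab_frame('wrist')[:,:,::-1];cv2.imwrite('pics/w2.png',im)
np.save('w2.npy',p,allow_pickle=True);s,M=tilt();c=s['position'];print(c)
print(proj(p,[.5043,.118,.06]),'foot',proj(p,c-[0,0,.079]),'tcp',proj(p,c))
E
```

```text
t 5.5 pos [0.5059 0.0666 0.174 ] F [ 0.6 -1.   0. ] w 0.0249
delta [ 0.302 -0.345 -1.677] |d| 1.74 rot [0.016 0.011 0.083] yaw -10.0
[0.50602121 0.06652562 0.1740322 ]
[306.13807997 158.98749358] foot [323.83385078 261.05575111] tcp [322.22106362 335.42476177]
```

View pics/w2.png

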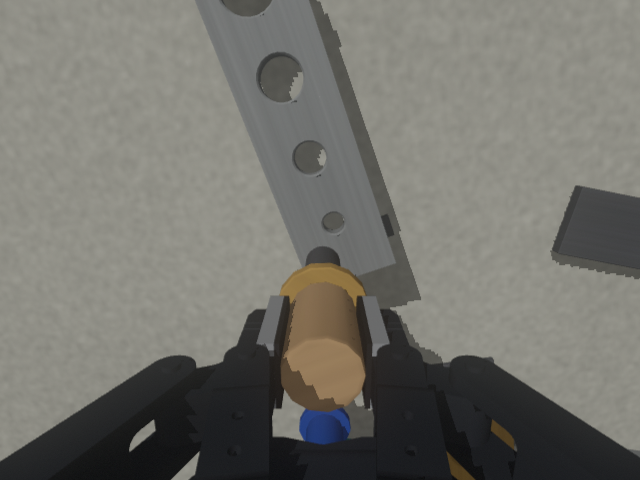

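The wrist view shows hole1 at about (310,157), hole2 at (280,77) and hole0 at (333,222). The shank end is at about (323,262) with a half-width near 17 px, which fits an 18 mm shank. I'll refine the hole centre next.

```bash
python3 - <<'E'
from h import *
p=np.load('w2.npy',allow_pickle=True).item();im=cv2.imread('pics/w2.png')
a=cv2.resize(im[120:195,270:350],(400,375),interpolation=cv2.INTER_CUBIC)
b=cv2.resize(im[235:310,283:363],(400,375),interpolation=cv2.INTER_CUBIC)
cv2.imwrite('pics/z2.png',np.hstack([a,b]))
for uv in [(310,157),(280.5,77.5),(333,222)]: print(uv,ray(p,uv,.06).round(4))
print('plate-z foot',ray(p,(323,264),.095).round(4))
E
```

```text
(310, 157) [0.5067 0.1187 0.06  ]
(280.5, 77.5) [0.4985 0.1638 0.06  ]
(333, 222) [0.5134 0.0782 0.06  ]
plate-z foot [0.5053 0.0649 0.095 ]
```

View pics/z2.png

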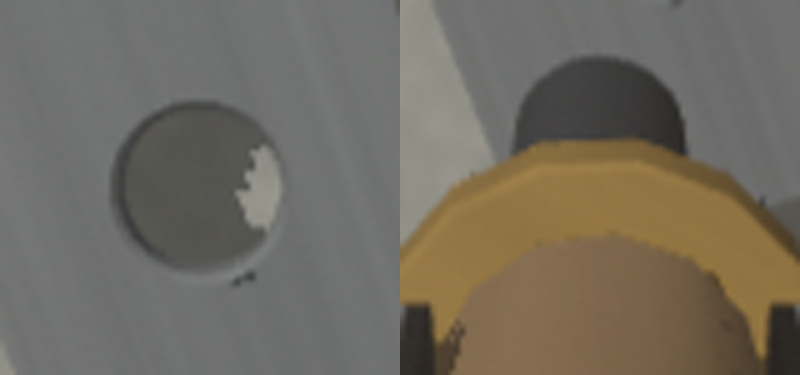

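```bash
python3 go.py .5064 .1182 .165 -10
```

```text
t 5.55 pos [0.506  0.0665 0.174 ] F [-0.6  0.8 -1.4] w 0.0254
delta [ 0.302 -0.282 -1.699] |d| 1.75 rot [0.012 0.01  0.083] yaw -10.0
```

Call:
arm_command:
  delta_pos:
    - [0.1,-0.1,-0.5]
    - [0.1,-0.1,-0.5]
    - [0.1,-0.08,-0.5]
    - [0,0,-0.2]
    - [0,0,0]
  rotation:
    - [0.01,0.01,0.083]
    - [0,0,0]
    - [0,0,0]
    - [0,0,0]
    - [0,0,0]

```text
clock: 6.05
position: [0.5087, 0.1143, 0.164]
tool_rot: [0.212, 1.569, -1.541]
force: [-0.2, 0.2, -0.0]
grip_width: 0.0252
```

```bash
python3 go.py .5064 .1182 .150 -10
```

```text
t 6.05 pos [0.5087 0.1143 0.164 ] F [-0.2  0.2 -0. ] w 0.0252
delta [ 0.468 -0.098 -0.115] |d| 0.49 rot [-0.075  0.016 -0.003] yaw -10.0
```

Call:
arm_command:
  delta_pos:
    - [0.2,-0.1,-0.115]
    - [0.27,0,0]
    - [0,0,0]
  rotation:
    - [-0.075,0.016,0]
    - [0,0,0]
    - [0,0,0]

```text
clock: 6.35
position: [0.5066, 0.116, 0.1487]
tool_rot: [0.612, 1.57, -1.136]
force: [0.2, -0.3, -0.6]
grip_width: 0.0252
```

```bash
python3 go.py .5064 .1182 .143 -10
```

```text
t 6.35 pos [0.5066 0.116  0.1487] F [ 0.2 -0.3 -0.6] w 0.0252
delta [ 0.191 -0.018 -0.072] |d| 0.2 rot [-0.018  0.007 -0.005] yaw -10.0
```

Call:
arm_command:
  delta_pos:
    - [0.07,-0.02,-0.08]
    - [0.05,0,0]
    - [0,0,0]
  rotation:
    - [-0.018,0.007,0]
    - [0,0,0]
    - [0,0,0]

```text
clock: 6.65
position: [0.5063, 0.1178, 0.1446]
tool_rot: [0.159, 1.57, -1.587]
force: [0.3, 0.7, -0.5]
grip_width: 0.025
```

```bash
python3 go.py .5064 .1182 .143 -10
```

```text
t 6.65 pos [0.5063 0.1178 0.1446] F [ 0.3  0.7 -0.5] w 0.025
delta [ 0.052 -0.001 -0.014] |d| 0.05 rot [-0.009  0.004 -0.001] yaw -10.0
```

Call:
arm_command:
  delta_pos:
    - [0.06,0,-0.014]
    - [0.06,0,0]
    - [0.06,0,0]
    - [0,0,0]
  rotation:
    - [0,0,0]
    - [0,0,0]
    - [0,0,0]
    - [0,0,0]

```text
clock: 7.05
position: [0.5066, 0.1182, 0.1389]
tool_rot: [1.123, 1.57, -0.624]
force: [-0.1, -0.1, -0.4]
grip_width: 0.0254
```

Call:
arm_command:
  delta_pos:
    - [0.06,0,0]
    - [0.06,0,0]
    - [0,0,0]
  rotation:
    - [0,0,0]
    - [0,0,0]
    - [0,0,0]

```text
clock: 7.35
position: [0.5066, 0.1182, 0.1351]
tool_rot: [1.067, 1.57, -0.679]
force: [0.4, 0.6, -0.6]
grip_width: 0.0252
```

Call:
arm_command:
  delta_pos:
    - [0.08,0,0]
    - [0.08,0,0]
    - [0.08,0,0]
    - [0,0,0]
  rotation:
    - [0,0,0]
    - [0,0,0]
    - [0,0,0]
    - [0,0,0]

```text
clock: 7.75
position: [0.5065, 0.1181, 0.1271]
tool_rot: [0.768, 1.57, -0.978]
force: [0.2, -0.3, -0.3]
grip_width: 0.0248
```

```bash
python3 go.py .5064 .1182 .10 -10
```

```text
t 7.75 pos [0.5065 0.1181 0.1271] F [ 0.2 -0.3 -0.3] w 0.0248
delta [ 0.904 -0.006 -0.003] |d| 0.9 rot [-0.01   0.004 -0.004] yaw -10.0
```

Call:
arm_command:
  delta_pos:
    - [0.1,0,0]
    - [0.1,0,0]
    - [0.1,0,0]
    - [0.1,0,0]
    - [0,0,0]
  rotation:
    - [0,0,0]
    - [0,0,0]
    - [0,0,0]
    - [0,0,0]
    - [0,0,0]

```text
clock: 8.25
position: [0.5065, 0.1181, 0.1139]
tool_rot: [0.449, 1.57, -1.297]
force: [-0.2, 0.2, -0.4]
grip_width: 0.0251
```

Call:
arm_command:
  delta_pos:
    - [0.1,0,0]
    - [0.1,0,0]
    - [0.1,0,0]
    - [0.1,0,0]
    - [0,0,0]
  rotation:
    - [0,0,0]
    - [0,0,0]
    - [0,0,0]
    - [0,0,0]
    - [0,0,0]

```text
clock: 8.75
position: [0.5065, 0.1181, 0.1008]
tool_rot: [0.375, 1.57, -1.371]
force: [-0.0, -0.6, -0.8]
grip_width: 0.025
```

Call:
arm_command:
  delta_pos:
    - [0.06,0,0]
    - [0.06,0,0]
    - [0.04,0,0]
    - [0,0,0]
  rotation:
    - [0,0,0]
    - [0,0,0]
    - [0,0,0]
    - [0,0,0]

```text
clock: 9.15
position: [0.5066, 0.1182, 0.0957]
tool_rot: [0.765, 1.57, -0.981]
force: [0.1, 0.9, -0.4]
grip_width: 0.025
```

Call:
arm_command:
  delta_pos:
    - [0.03,0,0]
    - [0.03,0,0]
  rotation:
    - [0,0,0]
    - [0,0,0]

```text
clock: 9.35
position: [0.5067, 0.1182, 0.0939]
tool_rot: [1.041, 1.57, -0.705]
force: [-1.6, -1.0, 13.0]
grip_width: 0.0254
```

Call:
arm_command:
  delta_pos:
    - [0,0,0]
    - [0,0,0]
    - [0,0,0]
    - [0,0,0]
    - [0,0,0]
    - [0,0,0]
  rotation:
    - [0,0,0]
    - [0,0,0]
    - [0,0,0]
    - [0,0,0]
    - [0,0,0]
    - [0,0,0]
  gripper: -0.5

```text
clock: 9.95
position: [0.5069, 0.1183, 0.0941]
tool_rot: [1.567, 1.57, -0.18]
force: [-0.3, -0.2, 0.0]
grip_width: 0.0639
```

Call:
arm_command:
  delta_pos:
    - [-0.2,0,0]
    - [-0.5,0,0]
    - [-0.8,0,0]
    - [-0.9,0,0]
    - [-0.9,0,0]
    - [-0.5,0,0.8]
    - [0,0,0.8]
    - [0,0,0]
    - [0,0,0]
  rotation:
    - [0,0,0]
    - [0,0,0]
    - [0,0,0]
    - [0,0,0]
    - [0,0,0]
    - [0,0,0]
    - [0,0,0]
    - [0,0,0]
    - [0,0,0]

```text
clock: 10.85
position: [0.4979, 0.0705, 0.2162]
tool_rot: [1.833, 1.568, 0.089]
force: [0.2, 1.4, -0.2]
grip_width: 0.0641
```

```bash
python3 go.py .5064 .1182 .2 -10; python3 - <<'E'
from h import *
p=optics.camera_params('wrist');im=optics.grab_frame('wrist')[:,:,::-1];np.save('w3.npy',p,allow_pickle=True)
sd=optics.grab_frame('side')[:,:,::-1];q=optics.camera_params('side')
H=np.array([.5066,.1182,0]);u=proj(p,H+[0,0,.09]).round().astype(int);v=proj(q,H+[0,0,.08]).round().astype(int);print(u,v)
print('pred top/flange wrist',proj(p,H+[0,0,.118]),proj(p,H+[0,0,.074]))
def crop(i,c,r):
    x,y=max(c[0]-r,0),max(c[1]-r,0);print('org',x,y,400/(2*r));return cv2.resize(i[y:y+2*r,x:x+2*r],(400,400),interpolation=cv2.INTER_CUBIC)
cv2.imwrite('pics/f1.png',np.hstack([crop(im,u,90),crop(sd,v,50)]))
E
```

```text
t 10.85 pos [0.4979 0.0705 0.2162] F [ 0.2  1.4 -0.2] w 0.0641
delta [ 0.54   0.005 -1.614] |d| 1.7 rot [ 0.01  -0.006 -0.023] yaw -10.0
[323 161] [283 215]
pred top/flange wrist [322.65788132 165.53713758] [322.57598768 158.27355758]
org 233 71 2.2222222222222223
org 233 165 4.0
```

View pics/f1.png

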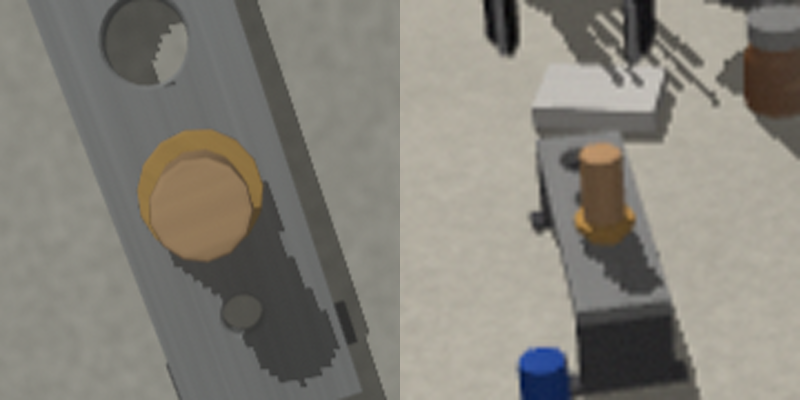

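The rod stands upright in hole1 with its collar on the plate and the jaws clear of it. The handle top is at (323.5,165), against a prediction of (322.7,165.5) for a flush rod. The flange centre is at (323,156.5), against (322.6,158.3).

```bash
python3 -c "
from workcell import bot;print(bot.job_done())"
```

```text
the job is handed in; nothing more can be done
None
```

The rod from the brass stand is now in hole1 (19 mm bore), released and upright with its collar on the plate. I handed the job in at about 11 s on the robot's clock, out of the 48 s allowed; no verdict was reported.

- **Choice of hole:** The shank measured about 18 mm in two camera views, so I tried hole1 first and did not need the other holes.
- **Fit by feel:** The shank went in with no measurable resistance. It then stopped at a light 13 N with the tool at 93.9 mm. The collar resting on the plate predicts 94.3 mm, and the flange would have stopped it near 86 mm, so it is the collar that rests on the plate.
- **Last look:** The handle top and flange were within 1–2 px (about 1 mm) of where an upright, flush rod should appear. The gripper was about 70 mm above the rod and 50 mm to the side.
- **Disagreement:** The top camera placed hole1 about 2 mm from where the wrist camera did. I used the wrist camera's position, and the clean entry supports it.
- **Not checked again:** I did not re-measure the two rack rods or the loose items at the end. The arm never went near them at working height.

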